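# Set up the drink warmer on the accountant's desk

### The arm

A 7-joint arm with a two-finger parallel gripper is mounted at the origin on the work surface. World frame = base frame: x ahead of the robot, y to its left, z up, the work surface at z = 0. Lengths are in m, angles in rad, forces in N, time in s.
With the tool pointing down it reaches from about 0.425 to 0.925 m from the base axis. Payload 6.8 kg.
Tool frame: the origin (TCP) lies at the very end of the fingers, on their centre line; the grasp point (between the pads) lies 19 mm behind it; z points along the fingers, y is the line along which they close (so a half turn about z gives the same grasp; the last joint's range is limited). The gripper opens to 85 mm and grips with 20 to 120 N. Pads are 22 mm wide; open, the fingers measure 114 mm over their backs; the gripper's body (76 mm by 85 mm) begins 54 mm behind the grasp point. The pads swing forward as they close: fully open they stand 13 mm farther back than shut.
Start: joints at [-1.438, 0.477, 0.022, 1.555, -0.011, 1.109, -0.083], TCP at [0.161, 0.656, 0.202] pointing down, gripper open.
Joint ranges: [-2.96, 2.96], [-0.34, 2.1], [-1.41, 1.46], [0.24, 2.44], [-1.37, 4.51], [0.17, 1.92], [-2.96, 2.96]. Speed limits (rad/s): [2.39, 2.39, 3.14, 3.14, 3.14, 3.14, 3.14].

### API

Orientations are given as a rotation vector (axis times angle).
In Python, from bench import r gives the robot as it stands. The module is installed in compiled form; this text tells all that it offers.
- The arm moves only by the tool servo_tool, never from a script. Its argument "commands" is a list of rows, each a list of 7 numbers: the turn, a rotation vector about the world's x, y, z in degrees, then the shift along the world's x, y, z in mm, then the closure, from 0 (fully open) to 1 (shut). A call has 1 to 5 rows; each row is the pose to reach, as a shift and turn from the pose commanded when the call began; what a row does not reach only later rows make up. A row lasts 1/12 s, in which the tool goes at most 41.7 mm and 7.16 degrees, less where a joint would pass 70% of its speed; a pose out of reach is approached as far as the arm can. A call with a gripper value outside its range is refused whole. The fingers move at their own pace and stop on an object; "force" is the grip in N (left out, the last holds). Time passes only in rows, so rows that repeat a pose let the fingers close. It gives the time, the measured TCP pose, the force, the opening and the grip force at its end, in the units of the state.
- r.get_obs(): the state, without advancing time (a new reading comes with each control period).
- r.grab_frame(name): name is "scene" or "top" or "wrist"; returns (picture, depth): 420x560x3 uint8, blue, green, red; 420x560 float32, m along the optical axis (not along the pixel's ray), 0 where there is no reading.
- r.camera_info(name): a dict with "vertical_fov" (degrees; the focal length in pixels is half the picture's height over the tangent of half this angle, whatever the lens; pixels are square), "cx", "cy" (the principal point, pixels), "D" ([k1, k2, p1, p2, k3] as OpenCV has them; the pictures are not rectified), "cam_to_world" (4x4, takes a point from camera to world coordinates); the wrist camera has in their place "T_tool_cam" (4x4, takes a point from camera to tool coordinates, whose origin is the TCP and whose axes are the flange's). Camera axes: x right, y up, looking along -z (the intrinsics and any distortion apply to the point x, -y, -z); pixel columns grow to the right and rows downward; lengths in m; the calibration is good to about 2 mm. A picture is of the moment at which its call begins: read the wrist's pose just before it. camera_info takes no time and is no camera call.
- r.hand_in(): hands the job in; it is judged then, once.
The state is a dict: "clock": time; "joints": joint angles; "qvel": joint speeds; "tau": joint torques, N m; "tcp_pos": TCP position; "orientation": TCP orientation; "contact_force": force on the tool from outside, world axes, zero at the start; "moment": the same for the moment, N m; "grip_width": finger opening in m; "gripper_force": force on a finger pad.
Only numpy, scipy, OpenCV 4.12 (cv2) and the standard library are available. Lean on these libraries where they do the work, as an engineer would, in place of code of your own. Each camera call takes 0.05 s, during which the arm holds its last target. There are 200 camera calls.

### The job

Get the drink warmer ready: turn the upside-down square cup mouth-up and stand it gently in the middle of the warmer's round plate, and turn the warmer's dial until its pointer lines up with the raised metal tab on the scale. Leave the other things on the desk where they are.

Things in the scene. Friction and masses are not known exactly. Their poses are not given: they have to be found in the camera images.
- warmer: drink warmer, fixed: a low grey housing 145 (x) x 270 (y) mm, its top 32 mm above the desk. Origin under its centre, z up. The dark round plate lies at its -y end, the dial at its +y end
- plate_mid (a point): centre of the top face of the round plate (112 mm across, raised 4 mm over the housing, top face 36 mm above the desk); it lies at (0, -70) mm in the warmer's frame
- dial_grip (a point): point on the dial's axis at the height to grip, 67 mm above the desk, at (0, +70) mm in the warmer's frame. The dial is a black disc 68 mm across and 12 mm high (its top 45 mm above the desk) with an upright bar grip on it, 64 mm long, 14 mm thick, 32 mm high (its top 77 mm above the desk). The point's x axis runs along the bar to the pointer, z up
- dial (a joint): angle of the dial, rad, growing clockwise seen from above, 0 to 5.24 (300 degrees); at 0 the pointer stands at 150 degrees anticlockwise from the warmer's x axis. It stays where it is left
- dial_pointer (a point): tip of the dial's slim black pointer nose (a pale stripe on top of the bar runs towards it), 46 mm from the dial's axis, on the line of the bar
- tab_mark (a point): the place that the pointer's tip must reach: 46 mm from the dial's axis, just inside the raised dark steel tab (15 x 7 mm, 8 mm high, from 49 to 64 mm off the axis) that stands on the white scale; fixed to the warmer
- cup: square white cup, 58 x 58 mm outside and 100 mm tall, walls and floor 4 mm, about 0.2 kg. Origin at the centre of its mouth, z along its axis towards the closed end (up at the start, when it stands mouth-down on the coaster; down when it stands mouth-up), x and y square to its flat sides
- cup_mid (a point): middle of the cup, 50 mm from either end, axes as the cup
- cup_foot (a point): centre of the outside of the cup's closed end (its foot when mouth-up)
- coaster: frosted glass coaster, disc 108 mm across, 8 mm thick, fixed; origin under its centre. The cup stands on it at the start
- tray: shallow steel tray 90 (x) x 160 (y) mm, 18 mm high, the pink eraser block (32 x 66 x 16 mm) in it, loose; origin under its centre
- canister: tin canister with a screw lid, 92 mm across, 128 mm tall, loose; origin under its centre
- clips: bundle of four jumbo black binder clips, 110 (x) x 50 (y) mm, 59 mm high with the wire handles, loose; origin under its centre
- punch: chrome hole punch base 75 (x) x 130 (y) mm, 52 mm high, loose; origin under its centre
- stapler: black stapler 40 (x) x 150 (y) mm, 50 mm high, loose; origin under its centre
- calculator: desk calculator 150 (x) x 110 (y) mm, 25 mm high, fixed; origin under its centre
Things that resemble listed ones, but are neither listed nor needed, are in the scene too. What is shaped like the cup but green, orange or purple is not meant.

How it is judged:
By the outcome, as a careful person would: the job done as asked, in the order asked, and still so for the second after the job is handed in, with the robot touching nothing.
It also fails if it takes over 72 s, if anything falls off the work surface, if the arm or the gripper's body presses on something with over 40 N, if the wrist force passes 120 N, or if a joint passes its speed limit or range.

## Working session

There is one attempt and no reset: what is moved stays moved. The work goes in short steps, Python scripts to look and compute and a tool call to move; the robot and the scene stay as the last step left them, time stands still between calls to the robot, and variables do not carry over. Pictures are saved under pics/ and viewed, at most 10 in all, crops included, and the job is handed in when it is done.

Besides the shell and the picture viewer there is one more tool, called after ">>>" by a JSON object that holds its "fn" and its "kwargs". servo_tool: Moves the arm, as the interface text tells. Its arguments: {"type":"object","properties":{"commands":{"type":"array"},"force":{"type":"number"}},"required":["commands"]}

```bash
mkdir -p pics; cat > h.py <<'E'
import numpy as np, cv2
from bench import r
from scipy.spatial.transform import Rotation as R
def cam(name, obs=None):
    c=r.camera_info(name); f=210/np.tan(np.radians(c["vertical_fov"]/2))
    K=np.array([[f,0,c["cx"]],[0,f,c["cy"]],[0,0,1.]])
    if name=="wrist":
        T=np.eye(4); T[:3,:3]=R.from_rotvec(obs["orientation"]).as_matrix(); T[:3,3]=obs["tcp_pos"]
        T=T@np.array(c["T_tool_cam"])
    else: T=np.array(c["cam_to_world"])
    return K,np.array(c["D"],float),T
def rays(px,C):
    K,D,T=C; u=cv2.undistortPoints(np.array(px,float).reshape(-1,1,2),K,D).reshape(-1,2)
    d=np.c_[u[:,0],-u[:,1],-np.ones(len(u))]; return T[:3,3],d@T[:3,:3].T
def onz(px,C,z):
    o,d=rays(px,C); return o+d*((z-o[2])/d[:,2])[:,None]
def ptd(px,dep,C):
    o,d=rays(px,C); p=np.array(px,int).reshape(-1,2); return o+d*dep[p[:,1],p[:,0]][:,None]
def proj(P,C):
    K,D,T=C; p=(np.atleast_2d(P)-T[:3,3])@T[:3,:3]; p=p*[1,-1,-1]
    return cv2.projectPoints(p,np.zeros(3),np.zeros(3),K,D)[0].reshape(-1,2)
def grab(name):
    o=r.get_obs(); i,d=r.grab_frame(name); return i,d,cam(name,o)
E
python3 - <<'E'
from h import *
for n in("scene","top"):
    i,d,C=grab(n); cv2.imwrite(f"pics/{n}0.png",i); np.savez(f"{n}0.npz",i=i,d=d)
    print(n,C[0][0,0],C[1],C[2].round(3).tolist())
print(r.get_obs())
E
```

```text
scene 400.3971312576222 [-0.02774406  0.          0.          0.          0.        ] [[-0.881, -0.308, 0.358, 0.895], [0.472, -0.564, 0.677, 0.672], [-0.006, 0.766, 0.643, 0.753], [0.0, 0.0, 0.0, 1.0]]
top 496.39064285916464 [-0.14157032  0.          0.          0.          0.        ] [[-0.011, 0.985, -0.173, 0.302], [-1.0, -0.011, 0.0, 0.018], [-0.002, 0.173, 0.985, 1.492], [0.0, 0.0, 0.0, 1.0]]
{'clock': 0.1, 'joints': array([-1.43809244,  0.47768206,  0.02233372,  1.55633181, -0.0115064 ,
        1.10930189, -0.08309459]), 'qvel': array([ 8.07714820e-04, -2.19585785e-03,  5.96191991e-05, -2.45055072e-03,
        8.14374730e-04, -2.11485106e-04, -3.91521921e-04]), 'tau': array([ 3.74292140e-03, -5.97761929e+01,  1.61342751e+00, -2.81957138e+01,
        1.28118010e-02,  5.02465366e-03,  3.58754085e-05]), 'tcp_pos': array([0.1608458 , 0.65496893, 0.20095529]), 'orientation': array([-3.77282093e-01, -3.11876706e+00,  2.50193924e-03]), 'contact_force': array([-0.22077548,  0.0388804 , -0.54261703]), 'moment': array([-0.02543621, -0.01725938, -0.0358679 ]), 'gripper_force': 0.0, 'grip_width': 0.08554601824265556}
```

View pics/top0.png

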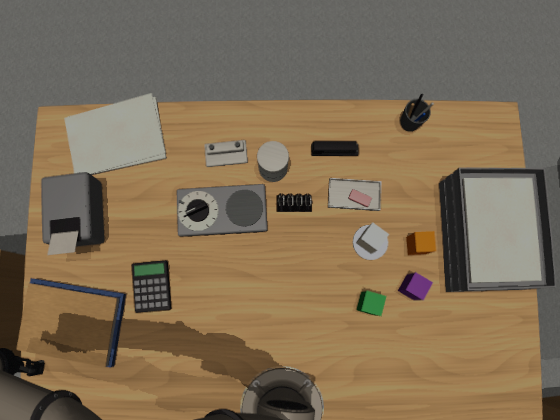

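View pics/scene0.png

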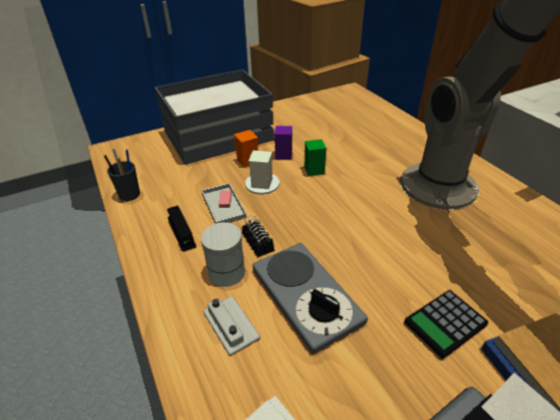

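The top view shows the warmer at px (178–267, 186–236), with its dial at (198,210) and plate at (244,208). The white cup stands on its coaster at (371,241). The scene view shows the cup at (261,170) and the dial at (325,307). Next I measure the details.

```bash
python3 - <<'E'
from h import *
t=np.load("top0.npz"); s=np.load("scene0.npz")
a=cv2.resize(t["i"][180:242,172:272],None,fx=6,fy=6,interpolation=cv2.INTER_CUBIC)[:,:600]
b=cv2.resize(t["i"][210:270,340:400],None,fx=3.3,fy=3.3,interpolation=cv2.INTER_CUBIC)
c=cv2.resize(s["i"][280:345,285:360],None,fx=3.3,fy=3.3,interpolation=cv2.INTER_CUBIC)
out=np.zeros((600,800,3),np.uint8); out[:372,:600]=a; out[:b.shape[0],600:600+b.shape[1]]=b
out[380:380+c.shape[0],:c.shape[1]]=c; cv2.imwrite("pics/crop.png",out)
C=cam("top"); 
vv,uu=np.mgrid[0:420,0:560]; px=np.c_[uu.ravel(),vv.ravel()]
P=ptd(px,t["d"],C).reshape(420,560,3); Cs=cam("scene"); Ps=ptd(px,s["d"],Cs).reshape(420,560,3)
np.savez("P.npz",t=P,s=Ps)
def rect(m,z,off,name,C):
    k=max(cv2.findContours(m.astype(np.uint8),cv2.RETR_EXTERNAL,cv2.CHAIN_APPROX_NONE)[0],key=cv2.contourArea)
    q=onz(k.reshape(-1,2),C,z)[:,:2].astype(np.float32)*1000
    print(name,cv2.minAreaRect(q),len(k))
# cup top by height in both views
for n,Q,CC in(("top",P,C),("scene",Ps,Cs)):
    box=(abs(Q[...,0]-.49)<.15)&(abs(Q[...,1]+.25)<.13)
    m=box&(Q[...,2]>.1)&(Q[...,2]<.116)
    for l in range(1,cv2.connectedComponents(m.astype(np.uint8))[0]):
        mm=cv2.connectedComponents(m.astype(np.uint8))[1]==l
        if mm.sum()>30: print(Q[mm].mean(0)); rect(mm,.108,0,n+" cup",CC); print(np.load(n+"0.npz")["i"][mm].mean(0))
zone=np.zeros((420,560),bool); zone[176:246,168:276]=1
m=zone&(P[...,2]>.022)&(P[...,2]<.1); rect(m,.032,0,"warmer",C)
print(P[208,244],P[240,222],P[280,222])
E
```

```text
[ 0.48864716 -0.26679213  0.10842095]
top cup ((488.87725830078125, -267.0400390625), (57.34528732299805, 59.190528869628906), 51.723419189453125) 64
[156.44362745 159.91176471 158.95098039]
[ 0.35698628 -0.37139312  0.10245925]
top cup ((356.40899658203125, -368.04449462890625), (17.203594207763672, 31.105226516723633), 87.17760467529297) 39
[117.91891892  51.64864865 103.7027027 ]
[ 0.49241071 -0.26253519  0.1066908 ]
scene cup ((493.45001220703125, -260.6956481933594), (71.18058776855469, 59.46974182128906), 53.47031021118164) 60
[165.91164659 197.80321285 190.41365462]
warmer ((584.7904052734375, 175.4620819091797), (146.74562072753906, 267.45172119140625), 2.868011236190796) 267
[0.5879809  0.10622109 0.03617383] [0.49635058 0.17481684 0.00452014] [0.37598867 0.17462393 0.00060681]
```

View pics/crop.png

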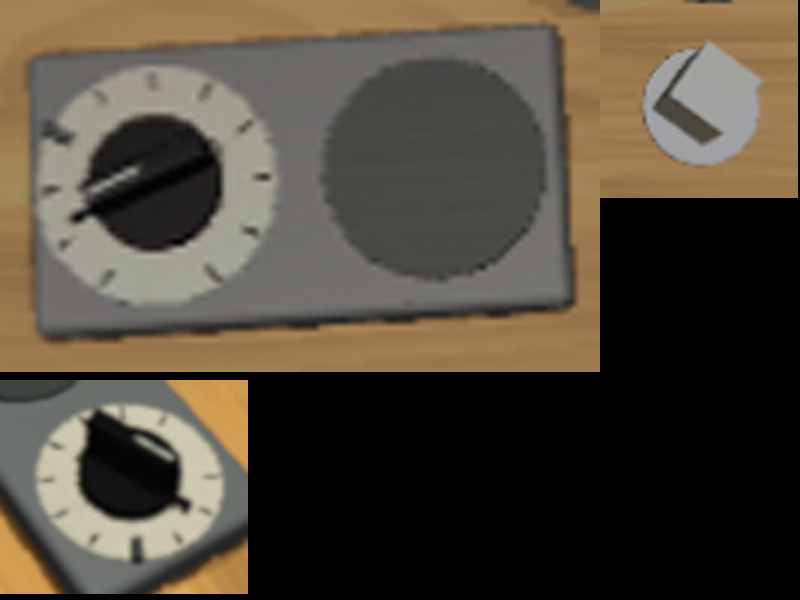

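The crop shows the dial's pointer nose at crop (75,218), i.e. px (184.5,216), and the tab at crop (55,132), i.e. px (181,202). That means roughly a 45° clockwise turn. The cup top's centre is about (489,-267) mm with its sides at 51.7°, and neighbours crowd it.

The plan is to flip it in two 90° tilts, with a regrasp while it lies on its side. I'll travel high while measuring the free space.

>>> {"fn": "servo_tool", "kwargs": {"commands": [[0,0,0,30,-28,8,0],[0,0,0,60,-56,16,0],[0,0,0,90,-84,24,0],[0,0,0,120,-112,32,0],[0,0,0,150,-140,40,0]]}}

```text
clock: 0.52
tcp_pos: [0.3115, 0.5142, 0.2416]
orientation: [-0.377, -3.119, 0.001]
contact_force: [0.2, -0.2, -0.2]
grip_width: 0.0853
gripper_force: 0.0
```

>>> {"fn": "servo_tool", "kwargs": {"commands": [[0,0,0,24,-30,14,0],[0,0,0,48,-60,28,0],[0,0,0,72,-90,42,0],[0,0,0,96,-120,56,0],[0,0,0,120,-150,70,0]]}}

```text
clock: 0.93
tcp_pos: [0.4311, 0.3641, 0.3121]
orientation: [-0.377, -3.118, 0.001]
contact_force: [0.5, 0.5, 0.3]
grip_width: 0.0852
gripper_force: 0.0
```

>>> {"fn": "servo_tool", "kwargs": {"commands": [[0,0,0,12,-40,0,0],[0,0,0,24,-80,0,0],[0,0,0,36,-120,0,0],[0,0,0,48,-160,0,0],[0,0,0,60,-200,0,0]]}}

```text
clock: 1.35
tcp_pos: [0.4902, 0.1643, 0.3115]
orientation: [-0.377, -3.118, -0.0]
contact_force: [0.7, 0.4, -0.3]
grip_width: 0.0857
gripper_force: 0.0
```

>>> {"fn": "servo_tool", "kwargs": {"commands": [[0,0,-5,0,-40,0,0],[0,0,-10,0,-80,0,0],[0,0,-15,0,-120,0,0],[0,0,-20,0,-160,0,0],[0,0,-24.5,0,-200,0,0]]}}

```text
clock: 1.77
tcp_pos: [0.4896, -0.0355, 0.3115]
orientation: [-1.037, -2.965, -0.0]
contact_force: [0.7, 0.5, -0.4]
grip_width: 0.0856
gripper_force: 0.0
```

```bash
python3 - <<'E'
from h import *
o=r.get_obs(); print({k:np.round(o[k],3).tolist() for k in("clock","joints","tcp_pos","orientation","contact_force")})
print("T_tool_cam",np.round(r.camera_info("wrist")["T_tool_cam"],3).tolist())
t=np.load("top0.npz"); P=np.load("P.npz")["t"]; 
m=((P[...,2]>.012)&(P[...,0]>.2)&(P[...,0]<.8)&(P[...,1]<.35)&(P[...,1]>-.45)).astype(np.uint8)
n,l=cv2.connectedComponents(m)
for k in range(1,n):
    q=P[l==k]
    if len(q)>100:
        z=np.percentile(q[:,2],90); qq=q[q[:,2]>.6*z][:,:2].astype(np.float32)*1000
        rc=cv2.minAreaRect(qq); print(np.round(rc[0]),np.round(rc[1]),round(rc[2]),"z",round(z*1000))
C=cam("top")
cx=np.array([581.3,245.4])
for nm,px,z in(("tip",(172+75/6,180+218/6),.042),("tab",(172+55/6,180+132/6),.036)):
    p=onz([px],C,z)[0][:2]*1000-cx; print(nm,p,np.hypot(*p),np.degrees(np.arctan2(p[1],p[0])))
E
```

```text
{'clock': 1.767, 'joints': [-0.521, 0.063, 0.498, 1.863, -0.032, 1.224, 0.885], 'tcp_pos': [0.49, -0.035, 0.312], 'orientation': [-1.037, -2.965, -0.0], 'contact_force': [0.745, 0.549, -0.4]}
T_tool_cam [[0.0, 0.96, 0.28, 0.07], [1.0, -0.0, -0.001, -0.0], [-0.0, 0.28, -0.96, -0.173], [0.0, 0.0, 0.0, 1.0]]
[547. 121.] [520. 112.] 11 z 44
[534.  24.] [ 89. 464.] 89 z 132
[575. -58.] [133. 550.] 61 z 54
[477. 167.] [372. 269.] 5 z 42
[ 520. -111.] [157. 482.] 41 z 23
[ 459. -134.] [ 68. 432.] 55 z 23
[467. -39.] [105. 333.] 89 z 51
[ 393. -148.] [ 67. 373.] 39 z 112
[ 409. -210.] [ 68. 500.] 17 z 103
[369. 186.] [148. 330.] 3 z 26
[ 345. -205.] [ 81. 446.] 1 z 103
[ 317. -139.] [307.  67.] 83 z 104
tip [-17.72972274  38.26307578] 42.17115170800318 114.86129705889361
tab [27.31931165 50.4465222 ] 57.36894971904506 61.56224193166733
```

```bash
python3 - <<'E'
from h import *
P=np.load("P.npz")["t"]; 
m=((P[...,2]>.012)&(P[...,0]>.2)&(P[...,0]<.8)&(P[...,1]<.35)&(P[...,1]>-.45)).astype(np.uint8)
n,l=cv2.connectedComponents(m)
for k in range(1,n):
    q=P[l==k]
    if len(q)>60:
        z=np.percentile(q[:,2],90); qq=np.array((q[q[:,2]>.6*z][:,:2]*1000).tolist(),np.float32)
        rc=cv2.minAreaRect(qq); print(np.round(rc[0]),np.round(rc[1]),round(rc[2]),"z",round(z*1000), np.round(np.r_[qq.min(0),qq.max(0)]))
E
```

```text
[547. 121.] [520. 112.] 11 z 44 [302.  18. 800. 223.]
[534.  24.] [ 89. 464.] 89 z 132 [302. -25. 767.  64.]
[575. -58.] [133. 550.] 61 z 54 [ 302. -241.  796.   18.]
[ 528. -101.] [126. 496.] 48 z 21 [ 302. -311.  683.   18.]
[477. 167.] [372. 269.] 5 z 42 [302.  18. 664. 311.]
[ 520. -111.] [157. 482.] 41 z 23 [ 302. -310.  661.   18.]
[ 459. -134.] [ 68. 432.] 55 z 23 [ 302. -280.  646.   18.]
[467. -39.] [105. 333.] 89 z 51 [302. -95. 634.  18.]
[ 393. -148.] [ 67. 373.] 39 z 112 [ 302. -306.  527.   18.]
[ 409. -210.] [ 68. 500.] 17 z 103 [ 302. -446.  503.   18.]
[369. 186.] [148. 330.] 3 z 26 [287.  18. 436. 350.]
[ 345. -205.] [ 81. 446.] 1 z 103 [ 302. -428.  387.   18.]
[ 317. -139.] [307.  67.] 83 z 104 [ 268. -294.  339.   18.]
```

>>> {"fn": "servo_tool", "kwargs": {"commands": [[0,0,-7,-1,-20,0,0],[0,0,-14,-2,-40,0,0],[0,0,-21,-3,-60,0,0],[0,0,-28,-4,-80,0,0],[0,0,-35,-5,-100,0,0]]}}

```text
clock: 2.18
tcp_pos: [0.4848, -0.1345, 0.3114]
orientation: [-1.883, -2.514, 0.0]
contact_force: [-0.3, 0.4, -0.0]
grip_width: 0.0854
gripper_force: 0.0
```

>>> {"fn": "servo_tool", "kwargs": {"commands": [[0,0,-7,0,-20,-10,0],[0,0,-14,0,-40,-20,0],[0,0,-21,0,-60,-30,0],[0,0,-28,0,-80,-40,0],[0,0,-35,0,-100,-50,0]]}}

```text
clock: 2.6
tcp_pos: [0.4849, -0.2343, 0.261]
orientation: [-2.552, -1.832, 0.0]
contact_force: [0.3, 1.0, 0.3]
grip_width: 0.0854
gripper_force: 0.0
```

>>> {"fn": "servo_tool", "kwargs": {"commands": [[0,0,-7,0,-10,0,0],[0,0,-14,0,-20,0,0],[0,0,-20,0,-32,0,0],[0,0,-20,0,-32,0,0]]}}

```text
clock: 2.93
tcp_pos: [0.4845, -0.2677, 0.2614]
orientation: [2.831, 1.36, -0.002]
contact_force: [0.7, -1.4, -0.6]
grip_width: 0.0854
gripper_force: 0.0
```

```bash
python3 - <<'E'
from h import *
o=r.get_obs(); print({k:np.round(o[k],3).tolist() for k in("clock","joints","tcp_pos","orientation","contact_force")})
M=R.from_rotvec(o["orientation"]).as_matrix(); print("yaw y_t",np.degrees(np.arctan2(M[1,1],M[0,1])))
P=np.load("P.npz")["t"]; 
m=((P[...,2]>.012)&(P[...,2]<.2)&(P[...,0]>.2)&(P[...,0]<.8)&(P[...,1]<.35)&(P[...,1]>-.45)).astype(np.uint8)
n,l=cv2.connectedComponents(m)
for k in range(1,n):
    q=P[l==k]
    if len(q)>60:
        z=np.percentile(q[:,2],90); qq=np.array((q[q[:,2]>.6*z][:,:2]*1000).tolist(),np.float32)
        rc=cv2.minAreaRect(qq); print(np.round(rc[0]),np.round(rc[1]),round(rc[2]),"z",round(z*1000))
i,d,C=grab("wrist"); cv2.imwrite("pics/w1.png",i); np.savez("w1.npz",i=i,d=d)
Q=ptd(np.c_[np.mgrid[0:420,0:560][1].ravel(),np.mgrid[0:420,0:560][0].ravel()],d,C).reshape(420,560,3)
m=((Q[...,2]>.098)&(Q[...,2]<.118)&(np.hypot(Q[...,0]-.489,Q[...,1]+.267)<.06)).astype(np.uint8)
k=cv2.findContours(m,cv2.RETR_EXTERNAL,cv2.CHAIN_APPROX_NONE)[0]
k=max(k,key=cv2.contourArea).reshape(-1,2)
print("cup",cv2.minAreaRect(np.array((onz(k,C,.108)[:,:2]*1000).tolist(),np.float32)),np.median(Q[m>0][:,2]), k.min(0),k.max(0))
E
```

```text
{'clock': 2.933, 'joints': [-0.283, 0.282, 0.836, 1.817, -0.227, 1.143, -0.046], 'tcp_pos': [0.484, -0.268, 0.261], 'orientation': [2.831, 1.36, -0.002], 'contact_force': [0.723, -1.356, -0.648]}
yaw y_t -38.673981311538846
[782. 167.] [ 34. 112.] 5 z 44
[721.  19.] [89. 91.] 89 z 132
[ 778. -171.] [ 36. 139.] 0 z 54
[ 675. -232.] [159.  16.] 90 z 21
[586. 176.] [147. 268.] 3 z 42
[ 625. -228.] [160.  78.] 87 z 22
[ 621. -246.] [67. 33.] 65 z 23
[609. -42.] [105.  50.] 89 z 47
[ 489. -267.] [58. 60.] 52 z 111
[ 473. -415.] [59. 63.] 2 z 103
[362. 341.] [148.  21.] 3 z 25
[ 347. -390.] [62. 60.] 59 z 103
[ 302. -258.] [62. 59.] 73 z 104
cup ((489.89752197265625, -268.04547119140625), (59.53254699707031, 57.35409164428711), 52.861297607421875) 0.1084886065195847 [258 164] [310 216]
```

The cup is confirmed at (489.5,-267.5) with yaw about 52° and top at z 108; the nearest neighbours are clear. I tilt the tool 45° and drop to the pre-grasp.

>>> {"fn": "servo_tool", "kwargs": {"commands": [[-5.5,4.3,0,7,7,0,0],[-11,8.6,0,14,14,0,0],[-16.5,12.9,0,21,21,0,0],[-22,17.3,0,28,28,0,0],[-27.5,21.7,0,32,34,0,0]]}}

```text
clock: 3.4
tcp_pos: [0.5194, -0.2292, 0.2623]
orientation: [2.484, 1.214, -0.788]
contact_force: [0.8, 0.0, 0.4]
grip_width: 0.0853
gripper_force: 0.0
```

>>> {"fn": "servo_tool", "kwargs": {"commands": [[-5,4,0,0,0,-26,0],[-7.8,6.2,0,0,0,-52,0],[-7.8,6.2,0,0,0,-78,0],[-7.8,6.2,0,0,0,-104,0],[-7.8,6.2,0,0,0,-129,0]]}}

```text
clock: 3.82
tcp_pos: [0.5174, -0.2298, 0.1303]
orientation: [2.363, 1.155, -0.982]
contact_force: [0.2, -0.3, 1.1]
grip_width: 0.0853
gripper_force: 0.0
```

```bash
cat >> h.py <<'E'
def st():
    o=r.get_obs(); M=R.from_rotvec(o["orientation"]).as_matrix(); p=o["tcp_pos"]*1000
    print("clk",round(o["clock"],2),"q",o["joints"].round(2),"tcp",p.round(1),"grasp",(p-19*M[:,2]).round(1),"\n x",M[:,0].round(3),"y",M[:,1].round(3),"z",M[:,2].round(3),"F",o["contact_force"].round(1),"w",round(o["grip_width"]*1000,1),o["gripper_force"])
E
python3 -c "
from h import *
st()"
```

```text
clk 3.82 q [-0.57  0.84  0.82  1.72  0.11  1.2  -0.55] tcp [ 517.4 -229.8  130.3] grasp [ 525.7 -219.3  143.7] 
 x [ 0.433  0.559 -0.707] y [ 0.788 -0.616 -0.004] z [-0.438 -0.555 -0.707] F [ 0.2 -0.3  1.1] w 85.3 0.0
```

>>> {"fn": "servo_tool", "kwargs": {"commands": [[0,0,0,-12,-16,-18,0],[0,0,0,-24,-32,-37,0],[0,0,0,-36,-48,-56,0],[0,0,0,-36,-48,-56,0],[0,0,0,-36,-48,-56,0]]}}

```text
clock: 4.23
tcp_pos: [0.4798, -0.2792, 0.0758]
orientation: [2.366, 1.151, -0.985]
contact_force: [0.5, 0.2, -0.1]
grip_width: 0.0854
gripper_force: 0.0
```

>>> {"fn": "servo_tool", "kwargs": {"commands": [[0,0,0,0,0,0,0.3],[0,0,0,0,0,0,0.6],[0,0,0,0,0,0,1],[0,0,0,0,0,0,1],[0,0,0,0,0,0,1]], "force": 50}}

```text
clock: 4.65
tcp_pos: [0.4828, -0.2786, 0.0774]
orientation: [2.366, 1.149, -0.978]
contact_force: [0.7, 4.7, 6.7]
grip_width: 0.0567
gripper_force: 52.9
```

```bash
python3 -c "
from h import *
st()"
```

```text
clk 4.65 q [-0.51  0.88  0.8   1.82  0.11  1.04 -0.54] tcp [ 482.8 -278.6   77.4] grasp [ 491.1 -268.    90.9] 
 x [ 0.438  0.557 -0.706] y [ 0.786 -0.618  0.   ] z [-0.436 -0.555 -0.708] F [0.7 4.7 6.7] w 56.7 52.91304051876068
```

Gripped, width 56.7 mm. Now I lift, turn 90° about the closing axis and carry it to the free spot at about (470,-100).

>>> {"fn": "servo_tool", "kwargs": {"commands": [[0,0,0,0,0,15,1],[0,0,0,0,0,45,1],[0,0,0,0,0,80,1],[0,0,0,0,0,110,1],[0,0,0,0,0,130,1]]}}

```text
clock: 5.07
tcp_pos: [0.4819, -0.2801, 0.2103]
orientation: [2.367, 1.146, -0.976]
contact_force: [0.0, -0.6, -1.9]
grip_width: 0.0564
gripper_force: 54.3
```

>>> {"fn": "servo_tool", "kwargs": {"commands": [[4.7,-3.7,0,-2,11,0,1],[9.4,-7.4,0,-4,22,0,1],[14.1,-11.1,0,-6,33,0,1],[18.8,-14.8,0,-8,44,0,1],[23.6,-18.6,0,-9,55,0,1]]}}

```text
clock: 5.48
tcp_pos: [0.4725, -0.2239, 0.2081]
orientation: [2.708, 1.314, -0.346]
contact_force: [-0.2, -0.0, -1.8]
grip_width: 0.0568
gripper_force: 54.2
```

>>> {"fn": "servo_tool", "kwargs": {"commands": [[4.7,-3.7,0,-2,11,0,1],[9.4,-7.4,0,-4,22,0,1],[14.1,-11.1,0,-6,33,0,1],[18.8,-14.8,0,-8,44,0,1],[23.6,-18.6,0,-9,55,0,1]]}}

```text
clock: 5.9
tcp_pos: [0.4631, -0.1695, 0.2085]
orientation: [-2.702, -1.312, -0.369]
contact_force: [0.5, 0.3, -2.9]
grip_width: 0.0565
gripper_force: 54.2
```

>>> {"fn": "servo_tool", "kwargs": {"commands": [[4.7,-3.7,0,-2,11,0,1],[9.4,-7.4,0,-4,22,0,1],[14.1,-11.1,0,-6,33,0,1],[18.8,-14.8,0,-7,44,0,1],[23.6,-18.6,0,-7,54,0,1]]}}

```text
clock: 6.32
tcp_pos: [0.4564, -0.116, 0.2087]
orientation: [-2.361, -1.147, -0.993]
contact_force: [-0.8, 1.7, -2.4]
grip_width: 0.0566
gripper_force: 54.2
```

```bash
python3 - <<'E'
from h import *
st()
i,d,C=grab("scene"); cv2.imwrite("pics/s2.png",i)
E
```

```text
clk 6.32 q [ 0.09  0.26  0.68  2.24 -1.1   1.15  0.81] tcp [ 456.4 -116.   208.7] grasp [ 447.9 -126.6  222. ] 
 x [0.431 0.552 0.713] y [ 0.785 -0.619  0.005] z [ 0.444  0.558 -0.701] F [-0.8  1.7 -2.4] w 56.6 54.24722582101822
```

View pics/s2.png

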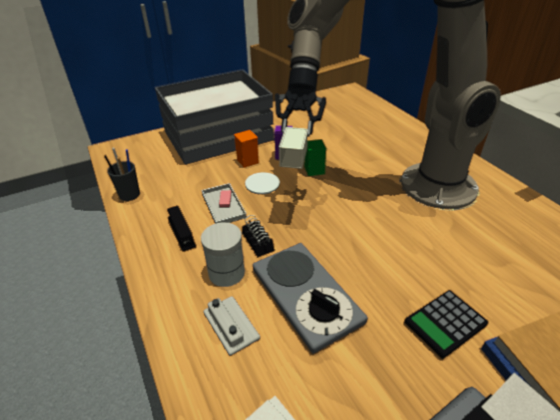

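The cup is held with its axis horizontal, mouth at px (293,150) facing the camera. Lowering it.

>>> {"fn": "servo_tool", "kwargs": {"commands": [[0,0,0,0,0,-34,1],[0,0,0,0,0,-68,1],[0,0,0,0,0,-102,1],[0,0,0,0,0,-136,1],[0,0,0,0,0,-165,1]]}}

```text
clock: 6.78
tcp_pos: [0.4534, -0.1142, 0.0457]
orientation: [-2.361, -1.152, -0.965]
contact_force: [-1.1, -0.1, -2.7]
grip_width: 0.0563
gripper_force: 55.4
```

>>> {"fn": "servo_tool", "kwargs": {"commands": [[0,0,0,0,0,-8,1],[0,0,0,0,0,-13,1],[0,0,0,0,0,-18,1],[0,0,0,0,0,-20,1],[0,0,0,0,0,-20,1]]}}

```text
clock: 7.2
tcp_pos: [0.4558, -0.1166, 0.0299]
orientation: [-2.364, -1.147, -0.977]
contact_force: [-0.6, -1.3, -2.5]
grip_width: 0.0565
gripper_force: 55.4
```

```bash
python3 -c "
from h import *
st()"
```

```text
clk 7.2 q [ 0.52  0.6   0.18  2.28 -1.36  0.92  1.23] tcp [ 455.8 -116.6   29.9] grasp [ 447.5 -127.1   43.3] 
 x [0.439 0.555 0.707] y [ 0.786 -0.618 -0.003] z [ 0.435  0.557 -0.708] F [-0.6 -1.3 -2.5] w 56.5 55.39840668439865
```

q5 is at its limit here. I move outward and yaw so the cup lies along +y at about (520,-130), which has more reach and keeps the regrip hand clear of the clips.

>>> {"fn": "servo_tool", "kwargs": {"commands": [[0,0,0,5,-3,25,1],[0,0,6,17,-9,40,1],[0,0,12,29,-15,40,1],[0,0,18,40,-21,40,1],[0,0,24,50,-27,40,1]]}}

```text
clock: 7.62
tcp_pos: [0.5061, -0.1442, 0.0708]
orientation: [-1.997, -1.562, -0.821]
contact_force: [0.7, -0.1, -2.3]
grip_width: 0.0566
gripper_force: 55.4
```

>>> {"fn": "servo_tool", "kwargs": {"commands": [[0,0,7,7,-3,0,1],[0,0,14,14,-6,0,1],[0,0,14,14,-6,-15,1],[0,0,14,14,-6,-30,1],[0,0,14,14,-6,-30,1]]}}

```text
clock: 8.03
tcp_pos: [0.5175, -0.1479, 0.037]
orientation: [-1.763, -1.751, -0.722]
contact_force: [-0.9, 0.5, -2.0]
grip_width: 0.0563
gripper_force: 55.4
```

```bash
python3 -c "
from h import *
st()"
```

```text
clk 8.03 q [ 0.42  0.79  0.19  1.76 -0.8   1.27  1.11] tcp [ 517.5 -147.9   37. ] grasp [ 517.5 -161.3   50.4] 
 x [0.008 0.706 0.708] y [ 1.    -0.003 -0.009] z [-0.004  0.708 -0.706] F [-0.9  0.5 -2. ] w 56.3 55.379873514175415
```

>>> {"fn": "servo_tool", "kwargs": {"commands": [[0,0,0,0,0,-8,1],[0,0,0,0,0,-14,1],[0,0,0,0,0,-18,1],[0,0,0,0,0,-18,1]]}}

```text
clock: 8.37
tcp_pos: [0.5186, -0.1489, 0.0211]
orientation: [-1.764, -1.752, -0.727]
contact_force: [0.8, 0.3, -1.9]
grip_width: 0.0564
gripper_force: 55.5
```

>>> {"fn": "servo_tool", "kwargs": {"commands": [[0,0,0,0,0,-2,1],[0,0,0,0,0,-2,1]]}}

```text
clock: 8.53
tcp_pos: [0.5194, -0.1491, 0.0198]
orientation: [-1.764, -1.754, -0.728]
contact_force: [-0.2, 0.4, -2.3]
grip_width: 0.0562
gripper_force: 55.5
```

```bash
python3 -c "
from h import *
st()
i,d,C=grab('scene'); o=[290,160]
p=proj([[.52,-.13,.03]],C)[0].astype(int); print(p)
c=i[p[1]-70:p[1]+50,p[0]-80:p[0]+80]; cv2.imwrite('pics/s3.png',cv2.resize(c,None,fx=4,fy=4,interpolation=cv2.INTER_CUBIC))"
```

```text
clk 8.53 q [ 0.43  0.81  0.19  1.76 -0.81  1.25  1.13] tcp [ 519.4 -149.1   19.8] grasp [ 519.4 -162.5   33.2] 
 x [0.005 0.707 0.708] y [ 1.    -0.004 -0.003] z [ 0.     0.708 -0.707] F [-0.2  0.4 -2.3] w 56.2 55.46089142560959
[272 204]
```

View pics/s3.png

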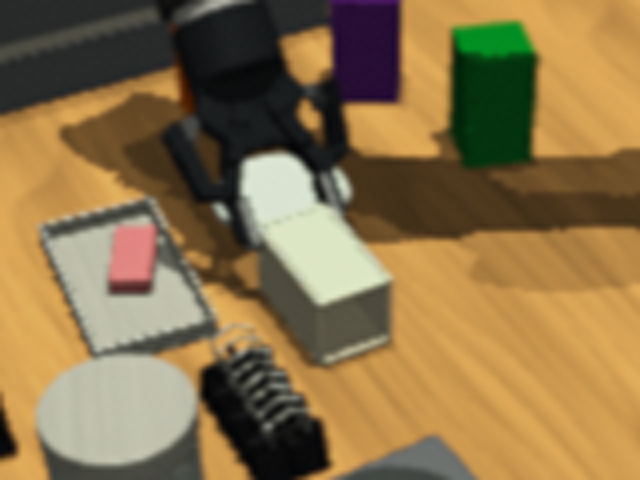

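The picture shows the cup level just over the desk, with its mouth at crop (345,320) facing the camera and the tray and clips clear. Lowering the last few mm.

>>> {"fn": "servo_tool", "kwargs": {"commands": [[0,0,0,0,0,-2,1],[0,0,0,0,0,-2,1],[0,0,0,0,0,-3,1],[0,0,0,0,0,-3,1]]}}

```text
clock: 8.92
tcp_pos: [0.5197, -0.1491, 0.0175]
orientation: [-1.763, -1.754, -0.729]
contact_force: [-0.5, -1.5, 4.3]
grip_width: 0.0566
gripper_force: 55.9
```

>>> {"fn": "servo_tool", "kwargs": {"commands": [[0,0,0,0,0,-1,1],[0,0,0,0,0,-2,1],[0,0,0,0,0,-2,1]]}}

```text
clock: 9.17
tcp_pos: [0.5198, -0.149, 0.0175]
orientation: [-1.761, -1.753, -0.731]
contact_force: [-3.0, -4.1, 16.8]
grip_width: 0.0564
gripper_force: 56.9
```

Contact made. Ease off, open, and retreat along the tool axis.

>>> {"fn": "servo_tool", "kwargs": {"commands": [[0,0,0,0,0,2,1],[0,0,0,0,0,2,0.3],[0,0,0,0,0,2,0],[0,0,0,0,0,2,0],[0,0,0,0,0,2,0]]}}

```text
clock: 9.58
tcp_pos: [0.5194, -0.1487, 0.0165]
orientation: [-1.763, -1.754, -0.727]
contact_force: [-0.4, -0.4, -0.5]
grip_width: 0.0855
gripper_force: 0.0
```

>>> {"fn": "servo_tool", "kwargs": {"commands": [[0,0,0,0,0,0,0],[0,0,0,0,-15,15,0],[0,0,0,0,-40,40,0],[0,0,0,0,-65,65,0],[0,0,0,0,-65,90,0]]}}

```text
clock: 10.0
tcp_pos: [0.5186, -0.2196, 0.1069]
orientation: [-1.772, -1.752, -0.725]
contact_force: [-0.5, -0.6, 1.1]
grip_width: 0.0853
gripper_force: 0.0
```

```bash
python3 - <<'E'
from h import *
st()
i,d,C=grab("top")
vv,uu=np.mgrid[0:420,0:560]; Q=ptd(np.c_[uu.ravel(),vv.ravel()],d,C).reshape(420,560,3)
for n,Q,C,d in(("top",Q,C,d),):
    m=((Q[...,2]>.045)&(Q[...,2]<.068)&(abs(Q[...,0]-.52)<.06)&(abs(Q[...,1]+.13)<.09)).astype(np.uint8)
    k=max(cv2.findContours(m,cv2.RETR_EXTERNAL,cv2.CHAIN_APPROX_NONE)[0],key=cv2.contourArea).reshape(-1,2)
    print(cv2.minAreaRect(np.array((onz(k,C,.058)[:,:2]*1000).tolist(),np.float32)),np.median(Q[m>0][:,2]),m.sum())
E
```

```text
clk 10.0 q [ 0.48  0.74  0.25  1.63 -0.73  1.44  1.06] tcp [ 518.6 -219.6  106.9] grasp [ 518.5 -233.   120.4] 
 x [0.01  0.71  0.704] y [ 1.    -0.009 -0.005] z [ 0.003  0.704 -0.71 ] F [-0.5 -0.6  1.1] w 85.3 0.0
((518.6660766601562, -129.56199645996094), (100.19439697265625, 59.20022201538086), 89.37300872802734) 0.058343847688206996 692
```

The cup lies at (518.7,-129.6), axis along y, as planned. I swing to the opposite lean and approach its mouth end.

>>> {"fn": "servo_tool", "kwargs": {"commands": [[-7,0,0,0,12,12,0],[-14,0,0,0,24,24,0],[-21,0,0,0,36,36,0],[-28,0,0,0,48,48,0],[-35,0,0,0,60,60,0]]}}

```text
clock: 10.47
tcp_pos: [0.5201, -0.1536, 0.168]
orientation: [-2.14, -2.128, -0.186]
contact_force: [0.6, 1.3, -0.4]
grip_width: 0.0852
gripper_force: 0.0
```

>>> {"fn": "servo_tool", "kwargs": {"commands": [[-7,0,0,0,12,6,0],[-14,0,0,0,24,12,0],[-21,0,0,0,36,18,0],[-28,0,0,0,48,24,0],[-35,0,0,0,60,30,0]]}}

```text
clock: 10.88
tcp_pos: [0.5203, -0.093, 0.1984]
orientation: [1.988, 1.977, -0.425]
contact_force: [0.5, -0.6, -1.5]
grip_width: 0.0853
gripper_force: 0.0
```

>>> {"fn": "servo_tool", "kwargs": {"commands": [[-7,0,0,0,10,-10,0],[-14,0,0,0,20,-20,0],[-20,0,0,0,30,-40,0],[-20,0,0,0,40,-60,0],[-20,0,0,0,40,-60,0]]}}

```text
clock: 11.3
tcp_pos: [0.5181, -0.0493, 0.1323]
orientation: [1.762, 1.773, -0.722]
contact_force: [-0.0, -0.4, 0.1]
grip_width: 0.0854
gripper_force: 0.0
```

```bash
python3 -c "
from h import *
st()"
```

```text
clk 11.3 q [-0.87  0.56  0.5   2.    0.53  1.03 -0.75] tcp [518.1 -49.3 132.3] grasp [518.  -36.  145.9] 
 x [-0.006  0.715 -0.699] y [ 1.     0.005 -0.004] z [ 0.001 -0.7   -0.715] F [-0.  -0.4  0.1] w 85.4 0.0
```

>>> {"fn": "servo_tool", "kwargs": {"commands": [[0,0,0,0,-5,-30,0],[0,0,0,0,-10,-60,0],[0,0,0,0,-33,-83,0],[0,0,0,0,-55,-105,0],[0,0,0,1,-66,-116,0]]}}

```text
clock: 11.72
tcp_pos: [0.5188, -0.1243, 0.0208]
orientation: [1.775, 1.759, -0.722]
contact_force: [-1.0, -0.5, -0.4]
grip_width: 0.0853
gripper_force: 0.0
```

>>> {"fn": "servo_tool", "kwargs": {"commands": [[0,0,0,0,0,0,0],[0,0,0,0,0,0,0.3],[0,0,0,0,0,0,0.6],[0,0,0,0,0,0,1],[0,0,0,0,0,0,1]], "force": 50}}

```text
clock: 12.13
tcp_pos: [0.5216, -0.1188, 0.0222]
orientation: [1.772, 1.763, -0.714]
contact_force: [-2.2, 2.1, 5.8]
grip_width: 0.0567
gripper_force: 53.7
```

>>> {"fn": "servo_tool", "kwargs": {"commands": [[0,0,0,0,0,0,1],[0,0,0,0,0,0,1]]}}

```text
clock: 12.3
tcp_pos: [0.5216, -0.1188, 0.0222]
orientation: [1.772, 1.763, -0.714]
contact_force: [-0.5, 1.4, 5.2]
grip_width: 0.0567
gripper_force: 53.7
```

```bash
python3 -c "
from h import *
st()"
```

```text
clk 12.3 q [-0.75  0.76  0.51  2.07  0.58  0.74 -0.83] tcp [ 521.6 -118.8   22.2] grasp [ 521.6 -105.6   35.9] 
 x [ 0.006  0.716 -0.698] y [ 1.    -0.003  0.006] z [ 0.002 -0.698 -0.716] F [-0.5  1.4  5.2] w 56.7 53.73029172420502
```

Regripped. Lift, turn another 90° and carry over the plate.

>>> {"fn": "servo_tool", "kwargs": {"commands": [[0,0,0,0,0,20,1],[0,0,0,0,0,55,1],[0,0,0,0,0,95,1],[0,0,0,0,0,135,1],[0,0,0,0,0,170,1]]}}

```text
clock: 12.72
tcp_pos: [0.5207, -0.119, 0.1934]
orientation: [1.773, 1.764, -0.713]
contact_force: [0.7, -0.4, -2.5]
grip_width: 0.0568
gripper_force: 54.3
```

>>> {"fn": "servo_tool", "kwargs": {"commands": [[6,0,0,4,15,0,1],[12,0,0,8,30,0,1],[18,0,0,13,46,0,1],[24,0,0,17,62,0,1],[30,0,0,22,77,0,1]]}}

```text
clock: 13.13
tcp_pos: [0.5433, -0.0404, 0.1928]
orientation: [2.094, 2.088, -0.249]
contact_force: [0.1, 0.3, -2.2]
grip_width: 0.0567
gripper_force: 54.2
```

>>> {"fn": "servo_tool", "kwargs": {"commands": [[6,0,0,4,15,0,1],[12,0,0,8,30,0,1],[18,0,0,13,46,0,1],[24,0,0,17,62,0,1],[30,0,0,22,77,0,1]]}}

```text
clock: 13.55
tcp_pos: [0.5652, 0.0357, 0.1931]
orientation: [-2.075, -2.07, -0.296]
contact_force: [-0.5, -0.1, -2.6]
grip_width: 0.0564
gripper_force: 54.2
```

>>> {"fn": "servo_tool", "kwargs": {"commands": [[6,0,0,4,15,0,1],[12,0,0,8,30,0,1],[18,0,0,13,46,0,1],[24,0,0,17,62,0,1],[30,0,0,22,77,0,1]]}}

```text
clock: 13.97
tcp_pos: [0.5872, 0.1117, 0.1928]
orientation: [-1.752, -1.747, -0.744]
contact_force: [-0.5, 1.3, -3.1]
grip_width: 0.057
gripper_force: 54.2
```

```bash
python3 -c "
from h import *
st()"
```

```text
clk 13.97 q [ 0.03  0.5   0.14  1.84 -0.95  1.2   0.71] tcp [587.2 111.7 192.8] grasp [587.2  98.  206. ] 
 x [0.002 0.695 0.719] y [ 1.    -0.003  0.001] z [ 0.003  0.719 -0.695] F [-0.5  1.3 -3.1] w 57.0 54.2432177066803
```

>>> {"fn": "servo_tool", "kwargs": {"commands": [[0,0,0,0,0,-20,1],[0,0,0,0,0,-45,1],[0,0,0,0,0,-65,1],[0,0,0,0,0,-80,1],[0,0,0,0,0,-80,1]]}}

```text
clock: 14.38
tcp_pos: [0.5848, 0.1116, 0.1084]
orientation: [-1.755, -1.745, -0.732]
contact_force: [-0.4, -0.4, -2.7]
grip_width: 0.0566
gripper_force: 54.2
```

```bash
python3 - <<'E'
from h import *
st()
a,d,C=grab("top"); i,_,C2=grab("scene")
p=proj([[.588,.106,.1]],C)[0].astype(int); p2=proj([[.588,.106,.08]],C2)[0].astype(int); print(p,p2)
c=cv2.resize(a[p[1]-50:p[1]+50,p[0]-50:p[0]+50],None,fx=4,fy=4,interpolation=cv2.INTER_CUBIC)
e=cv2.resize(i[p2[1]-60:p2[1]+60,p2[0]-60:p2[0]+60],(400,400),interpolation=cv2.INTER_CUBIC)
cv2.imwrite("pics/pl.png",np.hstack([c,e]))
vv,uu=np.mgrid[0:420,0:560]; Q=ptd(np.c_[uu.ravel(),vv.ravel()],d,C).reshape(420,560,3)
m=(abs(Q[...,0]-.588)<.05)&(abs(Q[...,1]-.1)<.06)&(Q[...,2]>.12)&(Q[...,2]<.17)&(a.min(2)>110)
print(m.sum(),np.median(Q[m],0),Q[m].min(0),Q[m].max(0))
E
```

```text
clk 14.38 q [ 0.05  0.61  0.12  1.88 -1.    1.1   0.83] tcp [584.8 111.6 108.4] grasp [584.9  98.  121.7] 
 x [0.007 0.698 0.716] y [ 1.    -0.002 -0.007] z [-0.003  0.716 -0.698] F [-0.4 -0.4 -2.7] w 56.6 54.1903030872345
[242 203] [291 253]
98 [0.58577805 0.09121665 0.14662184] [0.55142641 0.07392223 0.14003666] [0.61912222 0.13322276 0.1643543 ]
```

View pics/pl.png

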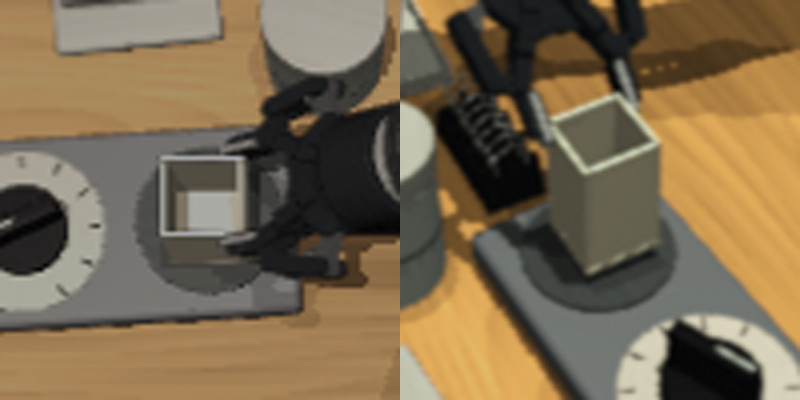

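The left crop shows the cup mouth-up with its rim spanning crop (160–245, 155–235). The right crop shows its foot just above the plate.

```bash
python3 - <<'E'
from h import *
C=cam("top")
q=np.array([(160,155),(245,155),(245,235),(160,235)],float)/4-.375+[192,153]
p=onz(q,C,.1476)*1000; print(p.round(1),p.mean(0))
pl=np.load("top0.npz")["i"]
# plate centre: ellipse of dark disc in first picture
g=cv2.cvtColor(pl,cv2.COLOR_BGR2GRAY)[180:242,215:272]; m=(g<85).astype(np.uint8)
m=cv2.morphologyEx(m,cv2.MORPH_OPEN,np.ones((5,5)))
k=max(cv2.findContours(m,cv2.RETR_EXTERNAL,cv2.CHAIN_APPROX_NONE)[0],key=cv2.contourArea).reshape(-1,2)+[215,180]
w=np.array((onz(k,C,.036)[:,:2]*1000).tolist(),np.float32); print("plate",cv2.fitEllipse(w))
E
```

```text
[[613.6 133.9 147.6]
 [612.9  74.8 147.6]
 [556.3  75.  147.6]
 [557.  133.6 147.6]] [584.93987131 104.33721602 147.6       ]
plate ((589.7169799804688, 106.2450942993164), (108.27864074707031, 109.4973373413086), 98.4192123413086)
```

>>> {"fn": "servo_tool", "kwargs": {"commands": [[0,0,0,2,1,-3,1],[0,0,0,4,2,-6,1],[0,0,0,4,2,-8,1],[0,0,0,4,2,-8,1]]}}

```text
clock: 14.82
tcp_pos: [0.5907, 0.1133, 0.103]
orientation: [-1.755, -1.747, -0.737]
contact_force: [-0.7, 0.3, -1.3]
grip_width: 0.0564
gripper_force: 54.3
```

>>> {"fn": "servo_tool", "kwargs": {"commands": [[0,0,0,0,0,-1,1],[0,0,0,0,0,-2,1],[0,0,0,0,0,-2,1]]}}

```text
clock: 15.07
tcp_pos: [0.5904, 0.113, 0.1006]
orientation: [-1.756, -1.746, -0.736]
contact_force: [0.8, 0.2, -1.6]
grip_width: 0.0569
gripper_force: 54.3
```

```bash
python3 -c "
from h import *
st()"
```

```text
clk 15.07 q [ 0.05  0.63  0.11  1.87 -1.01  1.09  0.84] tcp [590.4 113.  100.6] grasp [590.4  99.4 113.9] 
 x [0.005 0.698 0.716] y [ 1.    -0.004 -0.004] z [-0.     0.716 -0.698] F [ 0.8  0.2 -1.6] w 56.9 54.2566055059433
```

>>> {"fn": "servo_tool", "kwargs": {"commands": [[0,0,0,-1.5,0,-1,1],[0,0,0,-1.5,0,-2,1],[0,0,0,-1.5,0,-2,1]]}}

```text
clock: 15.32
tcp_pos: [0.5889, 0.1128, 0.0993]
orientation: [-1.755, -1.746, -0.737]
contact_force: [-1.4, -1.5, 3.3]
grip_width: 0.0569
gripper_force: 54.8
```

>>> {"fn": "servo_tool", "kwargs": {"commands": [[0,0,0,0,0,-1,1],[0,0,0,0,0,-1.5,1],[0,0,0,0,0,-1.5,1]]}}

```text
clock: 15.57
tcp_pos: [0.5888, 0.1129, 0.0992]
orientation: [-1.754, -1.745, -0.739]
contact_force: [-4.7, -5.3, 13.0]
grip_width: 0.0565
gripper_force: 55.8
```

Contact is gentle. Ease off and release, then retreat back along the tool axis.

>>> {"fn": "servo_tool", "kwargs": {"commands": [[0,0,0,0,0,1.5,1],[0,0,0,0,0,1.5,1],[0,0,0,0,0,1.5,0.7],[0,0,0,0,0,1.5,0.35],[0,0,0,0,0,1.5,0]]}}

```text
clock: 15.98
tcp_pos: [0.5892, 0.1131, 0.0988]
orientation: [-1.756, -1.747, -0.737]
contact_force: [0.5, -0.4, -0.5]
grip_width: 0.0668
gripper_force: 0.0
```

>>> {"fn": "servo_tool", "kwargs": {"commands": [[0,0,0,0,0,0,0],[0,0,0,0,0,0,0],[0,0,0,0,-8,8,0],[0,0,0,0,-25,25,0],[0,0,0,0,-45,45,0]]}}

```text
clock: 16.4
tcp_pos: [0.5879, 0.0687, 0.1438]
orientation: [-1.753, -1.746, -0.734]
contact_force: [0.2, -1.5, 0.1]
grip_width: 0.0853
gripper_force: 0.0
```

>>> {"fn": "servo_tool", "kwargs": {"commands": [[0,0,0,0,-20,30,0],[0,0,0,0,-30,65,0],[0,0,0,0,-30,105,0],[0,0,0,0,-30,140,0]]}}

```text
clock: 16.73
tcp_pos: [0.5891, 0.0361, 0.2863]
orientation: [-1.759, -1.746, -0.737]
contact_force: [0.9, 0.8, -0.4]
grip_width: 0.0855
gripper_force: 0.0
```

```bash
python3 - <<'E'
from h import *
st()
a,d,C=grab("top"); cv2.imwrite("pics/t3.png",a)
vv,uu=np.mgrid[0:420,0:560]; Q=ptd(np.c_[uu.ravel(),vv.ravel()],d,C).reshape(420,560,3)
m=((abs(Q[...,0]-.588)<.05)&(abs(Q[...,1]-.106)<.05)&(Q[...,2]>.128)&(Q[...,2]<.145)).astype(np.uint8)
k=np.argwhere(m)[:,::-1]
print(m.sum(),cv2.minAreaRect(np.array((onz(k,C,.136)[:,:2]*1000).tolist(),np.float32)),Q[m>0][:,2].mean())
E
```

```text
clk 16.73 q [ 0.1   0.42  0.21  1.71 -0.85  1.41  0.62] tcp [589.1  36.1 286.3] grasp [589.   22.5 299.6] 
 x [0.007 0.699 0.715] y [ 1.    -0.006 -0.003] z [ 0.002  0.715 -0.699] F [ 0.9  0.8 -0.4] w 85.5 0.0
143 ((586.813720703125, 105.6791763305664), (59.79300308227539, 56.10757827758789), 0.273397833108902) 0.1348271305417143
```

The cup stands upright, centred within about 2 mm of the plate's centre, with its rim at about 135 mm. Next the dial: move the hand vertical over it and align with the bar.

>>> {"fn": "servo_tool", "kwargs": {"commands": [[-7,0,0,0,16,0,0],[-14,0,0,0,32,0,0],[-21,0,0,0,48,0,0],[-28,0,0,0,64,0,0],[-35,0,0,0,80,0,0]]}}

```text
clock: 17.2
tcp_pos: [0.59, 0.1175, 0.2859]
orientation: [-2.136, -2.12, -0.2]
contact_force: [0.6, 0.0, -1.0]
grip_width: 0.0853
gripper_force: 0.0
```

>>> {"fn": "servo_tool", "kwargs": {"commands": [[-5.5,0,0,0,20,0,0],[-10.7,0,0,-2,40,0,0],[-10.7,0,0,-4,60,0,0],[-10.7,0,0,-6,80,0,0],[-10.7,0,0,-8,100,0,0]]}}

```text
clock: 17.62
tcp_pos: [0.5805, 0.2195, 0.2839]
orientation: [2.226, 2.217, -0.0]
contact_force: [1.1, -0.4, -0.1]
grip_width: 0.0854
gripper_force: 0.0
```

>>> {"fn": "servo_tool", "kwargs": {"commands": [[0,0,6,0,10,-15,0],[0,0,12,0,20,-30,0],[0,0,18,0,29,-50,0],[0,0,24,0,29,-70,0],[0,0,25,0,29,-70,0]]}}

```text
clock: 18.03
tcp_pos: [0.5784, 0.2463, 0.2097]
orientation: [-1.686, -2.646, 0.01]
contact_force: [-0.6, 0.2, 0.3]
grip_width: 0.0855
gripper_force: 0.0
```

```bash
python3 - <<'E'
from h import *
st()
i,d,C=grab("wrist"); cv2.imwrite("pics/w2.png",i); np.savez("w2.npz",i=i,d=d,T=C[2])
print(proj([[.5813,.2454,.077],[.5813,.2454,.032]],C))
E
```

```text
clk 18.03 q [-0.59  0.4   0.12  1.66 -0.05  1.09 -0.02] tcp [578.4 246.3 209.7] grasp [578.5 246.3 228.7] 
 x [-0.422  0.906 -0.   ] y [ 0.906  0.422 -0.007] z [-0.007 -0.003 -1.   ] F [-0.6  0.2  0.3] w 85.5 0.0
[[284.04371823 199.55168275]
 [283.94549008 190.95870542]]
```

View pics/w2.png

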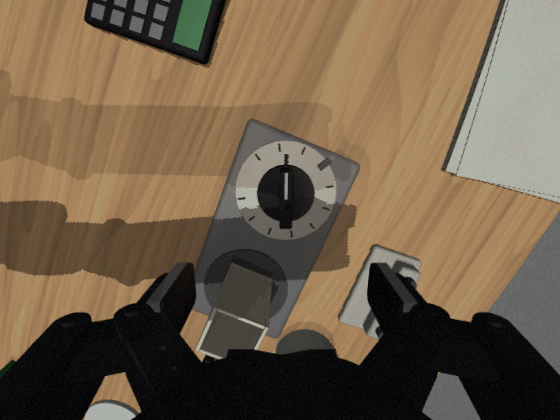

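The wrist picture shows the dial at px (286,190), the bar upright in the image with its pointer tip at (286,157), and the dark tab at (324,163). Computing the angles.

```bash
cat > dial.py <<'E'
from h import *
def dial(i,C,tabpx,axis=None):
    g=cv2.cvtColor(i,cv2.COLOR_BGR2GRAY)
    c0=proj([[.5813,.2454,.032]],C)[0]
    u,v=np.meshgrid(np.arange(560),np.arange(420)); W=onz(np.c_[u.ravel(),v.ravel()],C,.033).reshape(420,560,3)*1000
    near=np.hypot(W[...,0]-581,W[...,1]-245)<80
    ring=((g>95)&near).astype(np.uint8)
    k=max(cv2.findContours(ring,cv2.RETR_EXTERNAL,cv2.CHAIN_APPROX_NONE)[0],key=cv2.contourArea)
    hull=cv2.convexHull(k).reshape(-1,2)
    e=cv2.fitEllipse(np.array((onz(hull,C,.033)[:,:2]*1000).tolist(),np.float32)); ax=np.array(e[0]); print("ring",e)
    A=ax if axis is None else axis
    W2=onz(np.c_[u.ravel(),v.ravel()],C,.040).reshape(420,560,3)*1000
    rr=np.hypot(W2[...,0]-A[0],W2[...,1]-A[1])
    tm=(np.hypot(u-tabpx[0],v-tabpx[1])<10)&(g<75)&(rr>47)&(rr<66)
    t=W2[tm].mean(0)[:2]-A; print("tab",tm.sum(),t,np.hypot(*t),np.degrees(np.arctan2(t[1],t[0])))
    W3=onz(np.c_[u.ravel(),v.ravel()],C,.05).reshape(420,560,3)*1000
    r3=np.hypot(W3[...,0]-A[0],W3[...,1]-A[1])
    pm=(r3>37)&(r3<50)&(g<60)&(np.hypot(u-tabpx[0],v-tabpx[1])>9)
    n,l,s,cc=cv2.connectedComponentsWithStats(pm.astype(np.uint8))
    for j in range(1,n):
        if s[j,4]>4:
            q=W3[l==j].mean(0)[:2]-A; print("dark",s[j,4],cc[j].round(1),np.hypot(*q).round(1),np.degrees(np.arctan2(q[1],q[0])).round(1),r3[l==j].max().round(1))
E
python3 - <<'E'
from dial import *
f=np.load("w2.npz"); C=cam("wrist",r.get_obs()); C=(C[0],C[1],f["T"])
dial(f["i"],C,(324,163))
g=cv2.cvtColor(f["i"],cv2.COLOR_BGR2GRAY); print(g[150:172:1,280:293]); print(g[153:173,313:334])
E
```

```text
ring ((572.3327026367188, 247.69122314453125), (130.6783447265625, 160.6471405029297), 103.62100219726562)
tab 70 [35.86204589 47.34714866] 59.39561281277431 52.85870039626085
dark 6 [279.  147.5] 46.8 113.1 49.5
dark 9 [257.1 156.8] 43.2 147.0 47.0
dark 11 [285.9 155.6] 39.0 101.4 40.8
dark 331 [298.4 210.9] 35.4 -22.4 49.2
dark 6 [241.5 198. ] 43.3 -141.0 46.1
dark 9 [251.2 217.9] 46.7 -107.3 49.5
[[ 76 136 154 152 154 152 154 151 153 151 152 153 151]
 [ 91 132 153 153 155 154 154 151 151 153 152 151 154]
 [151 153 154 156 153 154 154 151 151 152 152 153 153]
 [153 154 153 155 155 154 154 153 155 153 151 150 150]
 [155 152 154 144 105  40  47  71 116 152 151 149 151]
 [153 155 154 142 105  29  29  38  98 152 153 151 150]
 [153 153 152 144 103  29  31  42  64 108 151 152 151]
 [151 151 151 145 102  29  26  42 101 153 153 152 153]
 [153 153 152 145 104  29  29  46 103 153 152 151 151]
 [150 153 152 139  84  32  29  76 133 151 150 152 151]
 [154 152 154 133  56  32  29  73 132 152 150 151 151]
 [150 152 152 146 105  30  30  42 103 153 151 152 151]
 [152 150 152 144 105  26  27  44 102
[... 1594 characters left out ...]
7 138 103  53  64  67  69  70  69  67  66  66  83 120 122  97
   94  95  94]
 [146 144 146 147 121  66  72  69  68  68  68  65  68  79 119 145 128  95
   95  94  95]
 [145 146 145 145 124  67  60  69  67  67  66  75 105 137 143 144 145 126
   93  96  94]
 [147 145 144 142 141 127  83  63  64  64  68 110 145 143 145 145 143 125
   95  93  95]
 [147 145 143 143 143 142 117  58  63  78 117 143 147 145 146 145 144 145
  125  94  96]
 [144 145 145 146 143 143 128  90 102 141 146 147 148 147 146 144 145 143
  132 107  94]
 [144 145 145 144 143 143 141 142 143 145 144 145 148 146 144 144 146 145
  143 123  93]
 [145 142 142 144 142 143 142 143 142 143 144 146 147 147 143 144 144 144
  142 133 108]]
```

```bash
sed -i 's/g>95/g>122/' dial.py; python3 - <<'E'
from dial import *
f=np.load("w2.npz"); C=cam("wrist",r.get_obs()); C=(C[0],C[1],f["T"])
dial(f["i"],C,(322,165))
for z in(.036,.041,.046):
  for A in([581.3,245.4],):
    for px in((286.1,153.6),(286.1,164)):
        q=onz([px],C,z)[0,:2]*1000-A; print(z,px,q,np.hypot(*q),np.degrees(np.arctan2(q[1],q[0])))
E
```

```text
ring ((582.6640625, 245.9473419189453), (119.14659881591797, 121.74053955078125), 128.66017150878906)
tab 78 [25.95608155 49.69548286] 56.06566851203993 62.42181618020596
dark 22 [285.8 157.6] 41.7 114.4 45.6
dark 5 [323.8 207.6] 47.7 5.6 49.2
dark 5 [252.2 217.2] 47.7 -119.5 49.5
dark 6 [310.5 224.5] 47.4 -25.6 49.3
dark 49 [285.1 226.5] 39.2 -65.0 41.5
dark 6 [269.5 229.5] 46.9 -88.4 48.9
dark 6 [290.7 232.2] 46.8 -56.8 49.2
0.036 (286.1, 153.6) [-16.8233183   41.67381412] 44.9414154440293 111.98345634823569
0.036 (286.1, 164) [-11.71227205  30.83961391] 32.988772372968235 110.79578129111992
0.041 (286.1, 153.6) [-17.03559355  42.0137661 ] 45.33616645894566 112.07139641525875
0.041 (286.1, 164) [-11.9983441   31.33599751] 33.55450791258527 110.95150922175817
0.046 (286.1, 153.6) [-17.2478688   42.35371807] 45.731022430367375 112.15781807878389
0.046 (286.1, 164) [-12.28441615  31.83238112] 34.12048310961965 111.10207194464813
```

Pointer at about 114.5°, tab at about 62.4°, axis about (582.5,245.8): roughly −52°. Descend and grip the bar.

>>> {"fn": "servo_tool", "kwargs": {"commands": [[0,0,0,4,0,-32,0],[0,0,0,4,0,-64,0],[0,0,0,4,0,-96,0],[0,0,0,4,0,-120,0],[0,0,0,4,0,-130,0]]}}

```text
clock: 18.5
tcp_pos: [0.584, 0.2457, 0.0818]
orientation: [-1.699, -2.641, 0.005]
contact_force: [-0.2, 0.6, -0.3]
grip_width: 0.0853
gripper_force: 0.0
```

>>> {"fn": "servo_tool", "kwargs": {"commands": [[0,0,0,0,0,-12,0],[0,0,0,0,0,-24,0],[0,0,0,0,0,-28,0],[0,0,0,0,0,-28,0],[0,0,0,0,0,-28,0]]}}

```text
clock: 18.92
tcp_pos: [0.5856, 0.2473, 0.0566]
orientation: [1.695, 2.645, 0.002]
contact_force: [-0.5, -0.6, -0.5]
grip_width: 0.0855
gripper_force: 0.0
```

```bash
python3 -c "
from h import *
st()"
```

```text
clk 18.92 q [-0.57  0.57  0.1   1.78 -0.07  0.79 -0.  ] tcp [585.6 247.3  56.6] grasp [585.6 247.3  75.6] 
 x [-0.418  0.909  0.   ] y [0.909 0.418 0.001] z [ 0.001  0.001 -1.   ] F [-0.5 -0.6 -0.5] w 85.5 0.0
```

>>> {"fn": "servo_tool", "kwargs": {"commands": [[0,0,0,-3,-1.5,-5,0],[0,0,0,-3,-1.5,-5,0.4],[0,0,0,-3,-1.5,-5,0.7],[0,0,0,-3,-1.5,-5,1],[0,0,0,-3,-1.5,-5,1]], "force": 35}}

```text
clock: 19.33
tcp_pos: [0.5822, 0.2457, 0.0511]
orientation: [-1.695, -2.645, -0.001]
contact_force: [-0.3, 0.7, -0.2]
grip_width: 0.0389
gripper_force: 0.0
```

>>> {"fn": "servo_tool", "kwargs": {"commands": [[0,0,0,0,0,0,1],[0,0,0,0,0,0,1],[0,0,0,0,0,0,1]]}}

```text
clock: 19.58
tcp_pos: [0.5821, 0.2456, 0.0508]
orientation: [-1.695, -2.645, -0.001]
contact_force: [-0.8, 0.2, 0.7]
grip_width: 0.0005
gripper_force: 0.0
```

```bash
python3 -c "
from h import *
st(); print(r.get_obs()['moment'])"
```

```text
clk 19.58 q [-0.57  0.58  0.1   1.79 -0.08  0.78 -0.  ] tcp [582.1 245.6  50.8] grasp [582.1 245.6  69.8] 
 x [-0.418  0.908  0.   ] y [0.908 0.418 0.   ] z [ 0.  0. -1.] F [-0.8  0.2  0.7] w 0.5 0.0
[ 0.00206723  0.01069986 -0.01085984]
```

The grip closed on nothing. Looking.

```bash
python3 - <<'E'
from h import *
a,d,C=grab("top"); i,_,C2=grab("scene"); w,dw,C3=grab("wrist")
f=lambda im,P,C,h:(lambda p:cv2.resize(im[max(p[1]-h,0):p[1]+h,max(p[0]-h,0):p[0]+h],(400,400),interpolation=cv2.INTER_CUBIC))(proj([P],C)[0].astype(int))
e=[f(a,[.5823,.2456,.06],C,45),f(i,[.5823,.2456,.06],C2,55)]
cv2.imwrite("pics/dg.png",np.hstack(e)); cv2.imwrite("pics/w3.png",w)
E
```

```text
(no output)
```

View pics/dg.png

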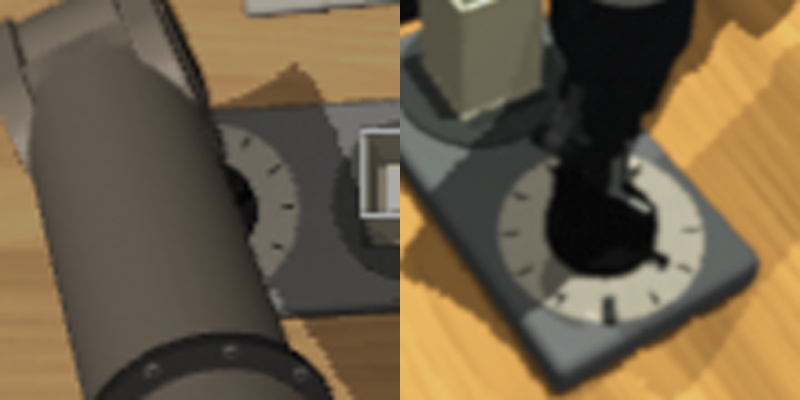

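```bash
python3 - <<'E'
from h import *
f=np.load("w2.npz"); C=cam("wrist",r.get_obs()); C=(C[0],C[1],f["T"]); d=f["d"]
u,v=np.meshgrid(np.arange(560),np.arange(420)); Q=ptd(np.c_[u.ravel(),v.ravel()],d,C).reshape(420,560,3)*1000
print(Q[150:236:4,262:312:4,2].round().astype(int))
m=(Q[...,2]>60)&(Q[...,2]<90)&(abs(u-286)<40)&(abs(v-190)<50)
print(m.sum(),Q[m].mean(0), cv2.minAreaRect(np.array(Q[m][:,:2].tolist(),np.float32)))
t=np.load("P.npz")["t"]*1000; s=np.load("P.npz")["s"]*1000
for q in(t,s):
    m=(q[...,2]>60)&(q[...,2]<90)&(np.hypot(q[...,0]-582,q[...,1]-246)<50); print(m.sum(),q[m].mean(0) if m.any() else 0, q[m].min(0) if m.any() else 0, q[m].max(0) if m.any() else 0)
E
```

```text
[[ 33  34  33  34  34  34  34  35  33  34  33  33  34]
 [ 35  33  34  33  33  33  44  33  34  33  33  34  33]
 [ 34  34  33  34  34  33  45  34  34  34  33  35  33]
 [ 33  34  34  33  33  34  45  33  34  34  33  34  33]
 [ 33  35  35  35  43  44  46  46  44  33  32  35  34]
 [ 35  33  46  46  47  75  74  74  45  44  45  32  34]
 [ 33  45  45  45  46  77  79  78  45  47  45  45  35]
 [ 45  44  47  44  45  75  79  79  45  46  45  44  34]
 [ 46  45  45  46  46  77  79  77  46  45  46  46  45]
 [ 45  46  45  45  46  78  79  78  44  46  45  46  44]
 [ 46  47  45  46  47  77  79  78  46  46  46  45  44]
 [ 45  47  47  46  45  78  78  78  45  45  44  47  46]
 [ 46  46  47  45  44  77  78  77  45  46  46  45  46]
 [ 46  46  45  45  46  77  78  78  46  46  46  43  46]
 [ 46  45  45  45  45  78  77  76  44  46  46  45  47]
 [ 34  46  45  46  45 382  77  78  46  45  46  46  33]
 [ 34  46  46  46  45  78  77  77  46  45  46  33  35]
 [ 34  35  34  46  46  78  77  78  46  46  34  32  33]
 [ 34  33  33  33  34  78  78  78  34  33  34  33  34]
 [ 33  33  34  33  34  78  78  78  33  33 382  34  34]
 [ 33  34  35  34  34  33  34  33  34  33  34  33  33]
 [ 33  35  34  34  33  34  34  33  33  34  34  35  31]]
769 [582.62201979 247.35160959  77.34060289] ((583.4381713867188, 245.98272705078125), (13.07679557800293, 63.14739990234375), 25.044754028320312)
120 [581.8950179  244.62514767  75.89184655] [564.33111003 215.79284975  61.23939724] [599.38605842 273.55663718  85.43665944]
282 [585.9656298  249.33669512  72.19971475] [565.54005444 216.54842109  60.0479455 ] [602.53853365 277.54315576  78.63833183]
```

View pics/w3.png

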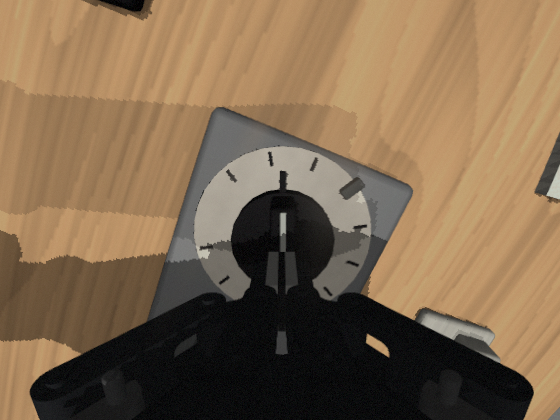

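The wrist view shows the pads shut at (270–295, 250–290) with the bar and stripe at (283,215) running under or past them. I'll check with depth where the fingers really are.

```bash
python3 - <<'E'
from h import *
st()
w,d,C=grab("wrist"); 
u,v=np.meshgrid(np.arange(560),np.arange(420)); Q=ptd(np.c_[u.ravel(),v.ravel()],d,C).reshape(420,560,3)*1000
print("tcp px",proj([r.get_obs()["tcp_pos"],[.5826,.2465,.077]],C))
for row in range(192,400,9): print(row,[tuple(Q[row,c].round().astype(int)) for c in (264,272,278,283,288,294,302)])
E
```

```text
clk 19.73 q [-0.57  0.58  0.1   1.79 -0.08  0.78 -0.  ] tcp [582.  245.6  50.8] grasp [582.  245.6  69.8] 
 x [-0.418  0.908  0.   ] y [0.908 0.418 0.   ] z [-0.  0. -1.] F [ 0.6 -0.3  0. ] w -0.2 0.0
tcp px [[280.96136199 245.04334909]
 [282.73051053 262.38892515]]
192 [(np.int64(559), np.int64(268), np.int64(33)), (np.int64(563), np.int64(272), np.int64(41)), (np.int64(567), np.int64(274), np.int64(44)), (np.int64(569), np.int64(276), np.int64(45)), (np.int64(572), np.int64(277), np.int64(43)), (np.int64(576), np.int64(278), np.int64(41)), (np.int64(582), np.int64(279), np.int64(34))]
201 [(np.int64(561), np.int64(266), np.int64(45)), (np.int64(564), np.int64(271), np.int64(60)), (np.int64(567), np.int64(273), np.int64(62)), (np.int64(570), np.int64(274), np.int64(61)), (np.int64(573), np.int64(276), np.int64(62)), (np.int64(576), np.int64(277), np.int64(60)), (np.int64(583), np.int64(276), np.int64(45))]
210 [(np.int64(563), np.int64(261), np.int64(46)), (np.int64(565), np.int64(271), np.int64(77)), (np.int64(568), np.int64(272), np.int64(78)), (np.int64(570), np.int64(273), np.in
[... 6417 characters left out ...]
, np.int64(257), np.int64(166))]
390 [(np.int64(574), np.int64(254), np.int64(169)), (np.int64(576), np.int64(254), np.int64(169)), (np.int64(577), np.int64(255), np.int64(169)), (np.int64(578), np.int64(256), np.int64(169)), (np.int64(579), np.int64(256), np.int64(169)), (np.int64(580), np.int64(256), np.int64(169)), (np.int64(582), np.int64(258), np.int64(169))]
399 [(np.int64(574), np.int64(254), np.int64(171)), (np.int64(576), np.int64(254), np.int64(171)), (np.int64(577), np.int64(255), np.int64(171)), (np.int64(578), np.int64(256), np.int64(172)), (np.int64(579), np.int64(256), np.int64(171)), (np.int64(580), np.int64(257), np.int64(172)), (np.int64(582), np.int64(257), np.int64(171))]
```

```bash
python3 - <<'E'
from h import *
f=np.load("w2.npz"); C=cam("wrist",r.get_obs()); Tt=np.array(r.camera_info("wrist")["T_tool_cam"])
C=(C[0],C[1],Tt); u,v=np.meshgrid(np.arange(560),np.arange(420))
Q=ptd(np.c_[u.ravel(),v.ravel()],f["d"],C).reshape(420,560,3)*1000
for a,b in((140,210),(360,420)):
    m=(u>a)&(u<b)&(v>240)&(Q[...,2]<20)&(Q[...,2]>-120)&(f["d"]>0)
    q=Q[m]; print(m.sum(),"zmax",np.sort(q[:,2])[-5:].round(1),"at",q[np.argsort(q[:,2])[-3:]].round(1).tolist())
E
```

```text
5688 zmax [-42.7 -42.7 -42.7 -42.6 -42.4] at [[-6.8, -43.1, -42.7], [-1.3, -43.1, -42.6], [4.6, -43.1, -42.4]]
5374 zmax [-43.3 -43.1 -43.1 -42.9 -42.6] at [[5.0, 42.9, -43.1], [2.7, 43.2, -42.9], [-6.9, 43.1, -42.6]]
```

The depth shows the real fingertips sit about 29 mm behind the reported TCP when shut (42 mm when open), so they closed just above the bar. Open, go 28 mm lower and grip again.

>>> {"fn": "servo_tool", "kwargs": {"commands": [[0,0,0,0,0,2,0],[0,0,0,0,0,2,0],[0,0,0,0,0,2,0],[0,0,0,0,0,2,0],[0,0,0,0,0,2,0]]}}

```text
clock: 20.2
tcp_pos: [0.582, 0.2456, 0.0528]
orientation: [-1.695, -2.645, -0.0]
contact_force: [0.5, -0.0, 0.7]
grip_width: 0.0607
gripper_force: 0.0
```

>>> {"fn": "servo_tool", "kwargs": {"commands": [[0,0,0,0.5,0.5,-8,0],[0,0,0,0.5,0.5,-18,0],[0,0,0,0.5,0.5,-28,0],[0,0,0,0.5,0.5,-30,0],[0,0,0,0.5,0.5,-30,0]]}}

```text
clock: 20.62
tcp_pos: [0.5813, 0.2455, 0.021]
orientation: [-1.694, -2.644, 0.004]
contact_force: [0.5, -0.6, 0.7]
grip_width: 0.0854
gripper_force: 0.0
```

>>> {"fn": "servo_tool", "kwargs": {"commands": [[0,0,0,0,0,0,0.5],[0,0,0,0,0,0,1],[0,0,0,0,0,0,1],[0,0,0,0,0,0,1],[0,0,0,0,0,0,1]], "force": 35}}

```text
clock: 21.03
tcp_pos: [0.5827, 0.2462, 0.0231]
orientation: [1.695, 2.645, 0.001]
contact_force: [0.5, 0.2, 0.7]
grip_width: 0.0253
gripper_force: 0.0
```

>>> {"fn": "servo_tool", "kwargs": {"commands": [[0,0,0,0,0,0,1],[0,0,0,0,0,0,1],[0,0,0,0,0,0,1]]}}

```text
clock: 21.28
tcp_pos: [0.5826, 0.2462, 0.0231]
orientation: [-1.695, -2.645, -0.001]
contact_force: [-1.4, 0.1, 3.6]
grip_width: 0.0133
gripper_force: 38.8
```

```bash
python3 -c "
from h import *
st(); print(r.get_obs()['moment'])"
```

```text
clk 21.28 q [-0.56  0.62  0.09  1.8  -0.08  0.73 -0.  ] tcp [582.6 246.2  23.1] grasp [582.6 246.1  42.1] 
 x [-0.418  0.908  0.   ] y [0.908 0.418 0.   ] z [ 0.     0.001 -1.   ] F [-1.4  0.1  3.6] w 13.3 38.76486897468567
[-0.06416428  0.23508101 -0.04188055]
```

Gripped the bar (13.3 mm). Turning clockwise.

>>> {"fn": "servo_tool", "kwargs": {"commands": [[0,0,-4,0,0,0,1],[0,0,-9,0,0,0,1],[0,0,-15,0,0,0,1],[0,0,-21,0,0,0,1],[0,0,-26,0,0,0,1]]}}

```text
clock: 21.7
tcp_pos: [0.5828, 0.2462, 0.0231]
orientation: [2.252, 2.191, 0.002]
contact_force: [-0.0, -0.7, 2.9]
grip_width: 0.0132
gripper_force: 38.8
```

>>> {"fn": "servo_tool", "kwargs": {"commands": [[0,0,-6,0,0,0,1],[0,0,-12,0,0,0,1],[0,0,-18,0,0,0,1],[0,0,-23,0,0,0,1],[0,0,-26,0,0,0,1]]}}

```text
clock: 22.12
tcp_pos: [0.583, 0.2461, 0.0231]
orientation: [2.686, 1.629, 0.002]
contact_force: [0.2, -1.0, 1.8]
grip_width: 0.0132
gripper_force: 38.8
```

>>> {"fn": "servo_tool", "kwargs": {"commands": [[0,0,0,0,0,0,1],[0,0,0,0,0,0,1]]}}

```text
clock: 22.28
tcp_pos: [0.583, 0.2462, 0.0231]
orientation: [2.681, 1.637, 0.002]
contact_force: [1.0, -0.9, 4.3]
grip_width: 0.0131
gripper_force: 38.9
```

```bash
python3 - <<'E'
from dial import *
st(); print(r.get_obs()['moment'])
w,d,C=grab("wrist"); np.savez("w4.npz",i=w,d=d,T=C[2])
tp=proj([[.5827+.0563*np.cos(np.radians(62.4)),.246+.0563*np.sin(np.radians(62.4)),.04]],C)[0]; print(tp)
dial(w,C,tp,np.array([582.7,246.]))
E
```

```text
clk 22.28 q [-0.74  0.64  0.33  1.81 -0.29  0.74 -0.73] tcp [583.  246.2  23.1] grasp [583.  246.2  42.1] 
 x [0.457 0.889 0.001] y [ 0.889 -0.457  0.001] z [ 0.001  0.    -1.   ] F [ 1.  -0.9  4.3] w 13.1 38.893248438835144
[-0.17666252 -0.04268275 -0.07120523]
[280.56555233 158.00366408]
ring ((585.760986328125, 268.68011474609375), (78.79833221435547, 130.83853149414062), 107.42227935791016)
tab 201 [26.51177872 49.56396331] 56.20908174042371 61.857660289656245
dark 146 [281.4 188.6] 42.0 61.7 46.9
dark 15 [204.3 212.5] 48.9 115.6 50.0
dark 12 [356.5 213.5] 49.1 9.0 49.9
dark 26 [193.2 253.7] 47.1 144.9 50.0
dark 35 [367.1 253.5] 47.5 -19.2 49.6
dark 2965 [280.3 319.3] 34.9 -116.8 50.0
```

```bash
python3 - <<'E'
from dial import *
f=np.load("w4.npz"); C=cam("wrist",r.get_obs()); g=cv2.cvtColor(f["i"],cv2.COLOR_BGR2GRAY)
for row in range(146,206,3):
    m=np.where(g[row,255:310]<85)[0]+255; print(row,m.min() if len(m) else 0,m.max() if len(m) else 0,m.mean() if len(m) else 0)
print(proj([[.5827,.246,.04],[.5827,.246,.045],[.5827,.246,.077]],C))
cv2.imwrite("pics/w4.png",cv2.resize(f["i"][130:250,210:350],None,fx=5,fy=5,interpolation=cv2.INTER_CUBIC))
E
```

```text
146 275 288 281.2307692307692
149 275 290 282.5
152 275 287 281.0
155 275 288 281.5
158 275 287 281.0
161 275 287 281.0
164 275 288 281.5
167 275 287 281.0
170 275 288 281.5
173 278 281 279.5
176 0 0 0
179 278 288 282.7
182 278 285 281.5
185 278 285 281.5
188 278 285 281.5
191 278 286 282.0
194 278 285 281.5
197 278 286 282.0
200 272 298 283.875
203 260 305 282.5
[[279.8906505  257.15046765]
 [279.86456558 260.87652464]
 [279.65472961 290.94794639]]
```

View pics/w4.png

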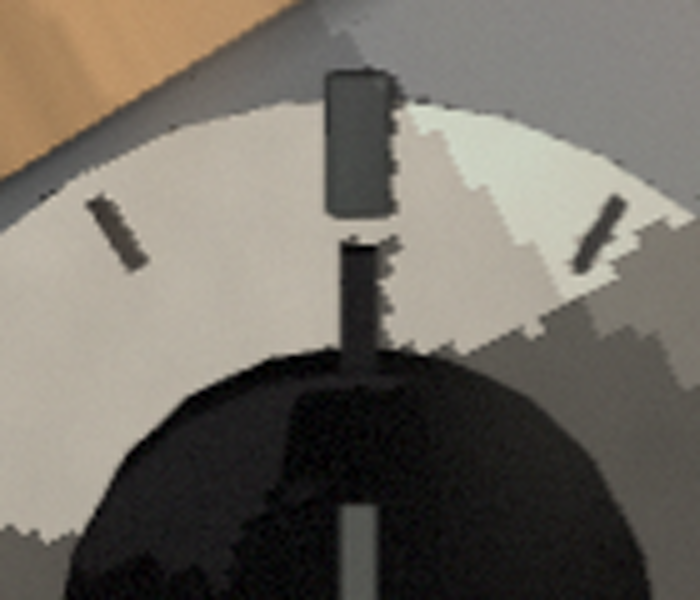

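The picture shows the nose (crop x≈360) lined up with the tab (crop x≈357), under half a degree off. Release and withdraw upward.

>>> {"fn": "servo_tool", "kwargs": {"commands": [[0,0,0,0,0,0,0.6],[0,0,0,0,0,0,0.2],[0,0,0,0,0,0,0],[0,0,0,0,0,0,0],[0,0,0,0,0,0,0]]}}

```text
clock: 22.75
tcp_pos: [0.5823, 0.2461, 0.0225]
orientation: [-2.682, -1.635, 0.0]
contact_force: [0.3, 0.1, -0.5]
grip_width: 0.0727
gripper_force: 0.0
```

>>> {"fn": "servo_tool", "kwargs": {"commands": [[0,0,0,0,0,0,0],[0,0,0,0,0,10,0],[0,0,0,0,0,40,0],[0,0,0,0,0,75,0],[0,0,0,0,0,110,0]]}}

```text
clock: 23.17
tcp_pos: [0.582, 0.2456, 0.1342]
orientation: [2.683, 1.634, -0.002]
contact_force: [1.3, 0.3, -0.1]
grip_width: 0.0857
gripper_force: 0.0
```

>>> {"fn": "servo_tool", "kwargs": {"commands": [[0,0,0,0,0,30,0],[0,0,0,0,0,60,0],[0,0,0,0,0,80,0],[0,0,0,0,0,80,0]]}}

```text
clock: 23.5
tcp_pos: [0.5853, 0.2469, 0.2189]
orientation: [2.683, 1.634, 0.015]
contact_force: [0.3, 0.3, 1.6]
grip_width: 0.0854
gripper_force: 0.0
```

```bash
python3 - <<'E'
from dial import *
st()
w,d,C=grab("wrist")
tp=proj([[.5827+.0563*np.cos(np.radians(62.4)),.246+.0563*np.sin(np.radians(62.4)),.04]],C)[0]
dial(w,C,tp)
g=cv2.cvtColor(w,cv2.COLOR_BGR2GRAY); c=int(tp[0]); print(tp)
for row in range(int(tp[1])-8,int(tp[1])+24,2):
    m=np.where(g[row,c-15:c+15]<80)[0]+c-15; print(row,m.mean() if len(m) else 0,len(m))
a,d,C=grab("top"); vv,uu=np.mgrid[0:420,0:560]; Q=ptd(np.c_[uu.ravel(),vv.ravel()],d,C).reshape(420,560,3)
m=(abs(Q[...,0]-.588)<.05)&(abs(Q[...,1]-.106)<.05)&(Q[...,2]>.128)&(Q[...,2]<.145); k=np.argwhere(m)[:,::-1]
if m.sum(): print("cup",m.sum(),cv2.minAreaRect(np.array((onz(k,C,.136)[:,:2]*1000).tolist(),np.float32)))
E
```

```text
clk 23.5 q [-0.81  0.41  0.42  1.67 -0.19  1.09 -0.81] tcp [585.3 246.9 218.9] grasp [585.2 246.8 237.9] 
 x [0.459 0.888 0.008] y [ 0.888 -0.459  0.005] z [ 0.008  0.005 -1.   ] F [0.3 0.3 1.6] w 85.4 0.0
ring ((584.0585327148438, 256.924072265625), (101.62677001953125, 138.6516876220703), 124.6076889038086)
tab 34 [27.25842796 42.2365273 ] 50.268739125710404 57.162785192886574
dark 6 [236.  191.8] 46.8 162.2 49.2
dark 290 [286.6 214. ] 37.7 -96.0 49.9
[278.47868226 144.85963376]
136 269.0 3
138 269.5 4
140 279.0 7
142 279.0 5
144 279.0 5
146 279.0 5
148 279.0 5
150 279.0 5
152 0 0
154 0 0
156 279.0 3
158 279.0 3
160 279.5 4
162 279.0 3
164 279.5 4
166 278.5 20
cup 141 ((586.8653564453125, 105.87409210205078), (56.11290740966797, 59.930145263671875), 89.86408233642578)
```

The tab and nose are still collinear at column 279, the cup is unmoved, and the robot is clear. Handing in.

```bash
python3 -c "
from bench import r
print(r.hand_in())"
```

```text
the job is handed in; nothing more can be done
None
```

I handed the job in at about 24 s: the cup stands mouth-up about 2 mm from the plate's centre, the dial's pointer lines up with the tab to within about half a degree, and no other objects were handled; the hand-in gave no verdict.

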